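Ease a card out of its backplane socket with its ejector levers

ROBOT

A 6-joint arm with a two-finger parallel gripper is mounted at the origin on the work surface. World frame = base frame: x ahead of the robot, y to its left, z up, the work surface at z = 0. Lengths are in m, angles in rad, forces in N, time in s.
With the tool pointing down it reaches from about 0.25 to 0.775 m from the base axis. Payload 8.9 kg.
Tool frame: the origin (TCP) lies on the centre line of the jaws, within the pads' length; the fingertips stand 19 mm ahead of it and the grasp point (between the pads) is the TCP (r.tip_extent is the z of the fingertips in the tool frame, in m); z points along the fingers, x is the direction in which the jaws open and shut, and the axes are right-handed (so a half turn about z gives the same grasp; the last joint's range is limited). The gripper opens to 85 mm and grips with 20 to 120 N. Pads are 22 mm wide; open, the fingers measure 114 mm over their backs; the gripper's body (76 mm by 85 mm) begins 54 mm behind the grasp point. The pads swing forward as they close: fully open they stand 13 mm farther back than shut.
Start: joints at [-1.3, 0.291, -0.153, 1.127, 0, 1.431], TCP at [0.209, -0.482, 0.25] pointing down, gripper open.
Joint ranges: [-2.52, 2.52], [-0.91, 1.74], [-1.3, 1.37], [-1.96, 2.02], [-1.52, 1.47], [-3.14, 3.14]. Speed limits (rad/s): [2.22, 2.22, 2.79, 3.14, 3.14, 3.14].

INTERFACE

Orientations are given as a unit quaternion [w, x, y, z].
In Python, from station import r gives the robot as it stands.
- The arm moves only by the tool step_arm, never from a script. Its argument "moves" is a list of rows, each an object of numbers: "dx", "dy", "dz": the shift along the tool's x, y, z in cm; "rx", "ry", "rz": the turn, a rotation vector about the tool's x, y, z in degrees; "claw": the finger opening in cm, from 0 to 8.54. In form: [{"dx": .., "dy": .., "dz": .., "rx": .., "ry": .., "rz": .., "claw": ..}, ...]. A call has 1 to 5 rows; each row is the pose to reach, as a shift and turn from the pose measured when the call began, along the tool's axes at that moment; what a row does not reach only later rows make up. A row lasts 1/8 s, in which the tool goes at most 62.5 mm and 10.7 degrees, less where a joint would pass 70% of its speed; a pose out of reach is approached as far as the arm can. A call with a gripper value outside its range is refused whole. The fingers move at their own pace and stop on an object; "squeeze" is the grip in N (left out, the last holds). Time passes only in rows, so rows that repeat a pose let the fingers close. It gives the time, the measured TCP pose, the force and the opening at its end, in the units of the state.
- r.observe(): the state, without advancing time (a new reading comes with each control period).
- r.snapshot(name): name is "scene" or "side" or "wrist"; returns the picture (420x560x3 uint8, red, green, blue); there is no depth.
- r.camera_info(name): a dict with "fx", "fy", "cx", "cy" (pixels), "k1" (the pictures are not rectified: a ray, as slopes to the right and down, at radius r is drawn at 1 + k1 r^2 times it, then the intrinsics apply), "world_to_cam" (4x4, takes a point from world to camera coordinates); the wrist camera has in their place "mount" (4x4, takes a point from camera to tool coordinates, whose origin is the TCP and whose axes are the tool frame's). Camera axes: x right, y down, z forward; pixel columns grow to the right and rows downward; lengths in m; the calibration is good to about 2 mm. A picture is of the moment at which its call begins: read the wrist's pose just before it. camera_info takes no time and is no camera call.
- r.sign_off(): hands the job in, once; it reports no verdict.
The state is a dict: "time": time; "q": joint angles; "qd": joint speeds; "effort": joint torques, N m; "ee_pos": TCP position; "ee_rot": TCP orientation; "force": force on the tool from outside, world axes, zero at the start; "moment": the same for the moment, N m; "grip_width": opening from 0.0 (shut) to 1.0 (fully open).
Only numpy, scipy, OpenCV 4.12 (cv2) and the standard library are available. Lean on these libraries where they do the work, as an engineer would, in place of code of your own. Each camera call takes 0.05 s, during which the arm holds its last target. There are 200 camera calls.

TASK

Unplug the card with the four round coaxial sockets from the shelf's backplane: push its two black ejector levers outwards, each with one finger, until both are fully open, and leave the card standing loose in its guides. Work them in turn, never letting one lever get more than about half its swing ahead of the other, so that the card comes up evenly and does not jam. Do not pull the card out by hand, and leave the other cards' levers shut and everything lying about where it is.

Things in the scene. Friction and masses are not known exactly. Their poses are not given: they have to be found in the camera images.
- shelf_centre (a point): Metal card shelf (6U subrack) lying on its back, fixed; its plug-in cards' front panels face up. Point: middle of the card area, 132.5 mm above the bench. x: along the row of cards, y: along the panels to the robot's left, z up; yawed up to 0.25 rad. It spans x -126 to +233, y -135 to +135 mm; a flat blank cover closes x 104 to 212. Panel centres at x = -61, 0, +61 mm, in any order, gaps between.
- coax_panel (a point): Middle of the upper face of the front panel of THE CARD TO UNPLUG: aluminium, 40.5 (x) by 262 mm (y), told by four round coaxial sockets 15 mm high, 17 mm wide, 32 mm apart along its middle (outermost 48 mm from here). Axes as shelf_centre, z up. A black lever at each end. Opening, it pries its own end of the card up in proportion, by 8 mm when fully open; both open: card 8 mm up and level.
- coax_lever_l (a joint): Angle of that card's lever at the panel's +y (left) end. 0: shut, upright on the panel. It turns outwards, to +y and down, to its stop at 1.05 rad (fully open); starts at 0 to 0.12 rad. It stays where it is left. Turning it takes about 0.25 N m (some 8 N at 30 mm from the pivot).
- coax_lever_r (a joint): The same for the lever at the -y (right) end, which turns outwards to -y.
- coax_lever_l_pivot (a point): Pivot of the left lever, in its mid-plane, 121 mm from the panel's middle, 6 mm above the panel's upper face. Frame turns with the lever; shut, it is parallel to the panel's. The arm is 16 mm wide (x), 7 mm thick (flat inner face 3.5 mm from the mid-plane), along its own z from pivot to 38 mm; then a 20 mm wide thumb tip leans outwards to 52 mm. Inside the lever 60 mm of panel are free.
- coax_lever_r_pivot (a point): The same for the right lever (mirrored), 121 mm from the panel's middle to -y.
- coax_lever_l_tip (a point): Middle of the end of the left lever's thumb tip, 51.5 mm from the pivot along the lever.
- coax_lever_r_tip (a point): The same for the right lever.
- coax_pull (a joint): How far the card has been drawn out of its guides by pulling, over and above what the levers pry it up (m). 0 at the start; it must stay near 0. Pulling the card takes about 17 N.
- jacks_panel (a point): Middle of the upper face of another card's panel (same size and same black levers): a block with a row of eight square jacks, 122 mm long, 8 mm high. To be left alone.
- dsub_panel (a point): The same for the third card: two wide multi-pin sockets, 7 mm high. To be left alone.
- jacks_lever_l (a joint): Lever angle of the card with square jacks, +y end; shut at 0, where it must stay.
- jacks_lever_r (a joint): The same, -y end.
- dsub_lever_l (a joint): Lever angle of the card with multi-pin sockets, +y end; shut at 0, where it must stay.
- dsub_lever_r (a joint): The same, -y end.
- jacks_pull (a joint): How far the card with square jacks has been drawn out (m); must stay 0.
- dsub_pull (a joint): How far the card with multi-pin sockets has been drawn out (m); must stay 0.
- heatsink: Loose finned aluminium heat sink, 50 x 70 x 30 mm high, lying on the shelf's blank cover. Origin: middle of its underside.
- dish: Loose steel screw dish, 72 mm across, 22 mm high, on the blank cover. Origin: middle of its underside.
- driver: Loose cordless driver lying on its side on the bench, about 190 x 170 x 54 mm. Origin: under the middle of its motor.
- board: Loose stripped circuit board, 160 x 100 mm, 15 mm high, lying on the bench. Origin: middle of its underside.
- screwdriver: Loose screwdriver, 210 mm long, lying on the bench.
- fan: Loose square fan, 80 x 80 x 25 mm, lying on the bench. Origin: middle of its underside.

How it is judged:
By the outcome, as a careful person would: the job done as asked, in the order asked, and still so for the second after the job is handed in, with the robot touching nothing.
It also fails if it takes over 54 s, if anything falls off the work surface, if the arm or the gripper's body presses on something with over 40 N, if the wrist force passes 120 N, or if a joint passes its speed limit or range.

## Working session

There is one attempt and no reset: what is moved stays moved. The work goes in short steps, Python scripts to look and compute and a tool call to move; the robot and the scene stay as the last step left them, time stands still between calls to the robot, and variables do not carry over. Pictures are saved under pics/ and viewed, on a budget of 10 in all, crops included, one or two more only if the job needs it, and the job is handed in when it is done.

Besides the shell and the picture viewer there is one more tool, called after "Emit:" as name(argument=value, ...) on one line, values as JSON. step_arm: Moves the arm, as the interface text tells. Its arguments: {"type":"object","properties":{"moves":{"type":"array","items":{"type":"object","properties":{"dx":{"type":"number"},"dy":{"type":"number"},"dz":{"type":"number"},"rx":{"type":"number"},"ry":{"type":"number"},"rz":{"type":"number"},"claw":{"type":"number"}}}},"squeeze":{"type":"number"}},"required":["moves"]}

```bash
ls; mkdir -p pics; python3 - <<'E'
from station import r
import cv2,numpy as np
a=r.snapshot("scene");b=r.snapshot("side")
cv2.imwrite("pics/scene.png",a[:,:,::-1]);cv2.imwrite("pics/side.png",b[:,:,::-1])
for n in("scene","side","wrist"):
    c=r.camera_info(n);print(n,{k:np.round(v,4).tolist() for k,v in c.items()})
s=r.observe();print(s,r.tip_extent)
E
```

```text
pics
scene {'fx': 478.0728, 'fy': 478.0728, 'cx': 271.1907, 'cy': 210.4213, 'k1': -0.0482, 'world_to_cam': [[0.8074, 0.59, -0.0048, -0.4693], [0.4065, -0.5621, -0.7202, -0.1007], [-0.4276, 0.5796, -0.6937, 1.9119], [0.0, 0.0, 0.0, 1.0]]}
side {'fx': 450.1922, 'fy': 450.1922, 'cx': 277.101, 'cy': 213.0735, 'k1': 0.0213, 'world_to_cam': [[-0.8104, -0.5857, 0.0115, 0.4616], [-0.3991, 0.5376, -0.7427, 0.3136], [0.4289, -0.6065, -0.6695, 1.0346], [0.0, 0.0, 0.0, 1.0]]}
wrist {'fx': 344.7332, 'fy': 344.7332, 'cx': 275.9142, 'cy': 209.1839, 'k1': -0.0562, 'mount': [[1.0, 0.0007, 0.0002, 0.0], [-0.0008, 0.945, 0.3269, -0.0822], [0.0, -0.3269, 0.945, -0.1239], [0.0, 0.0, 0.0, 1.0]]}
{'time': 0.1, 'q': array([-1.30032935e+00,  2.91245567e-01, -1.54065299e-01,  1.12670527e+00,
        4.61524382e-06,  1.43151620e+00]), 'qd': array([-0.00040595, -0.00026131,  0.00075352, -0.00028417,  0.00046093,
        0.00019231]), 'effort': array([ 1.51760654e-03, -5.37978351e+01,  3.31918395e+01,  9.38050303e-03,
       -3.30067505e-04,  2.80145549e-06]), 'ee_pos': array([ 0.20905935, -0.48116305,  0.2497731 ]), 'ee_rot': array([-4.03808473e-04,  8.36174880e-01, -5.48462577e-01, -4.57088264e-04]), 'force': array([-0.33771061,  0.19377345, -0.0374234 ]), 'moment': array([ 0.03712434,  0.01375466, -0.0246288 ]), 'grip_width': 1.0000816384771438} 0.019
```

View pics/scene.png

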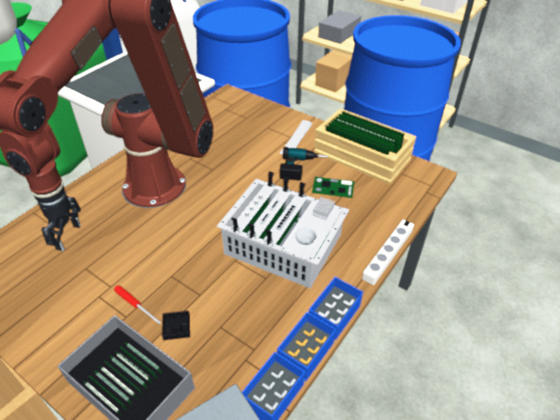

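View pics/side.png

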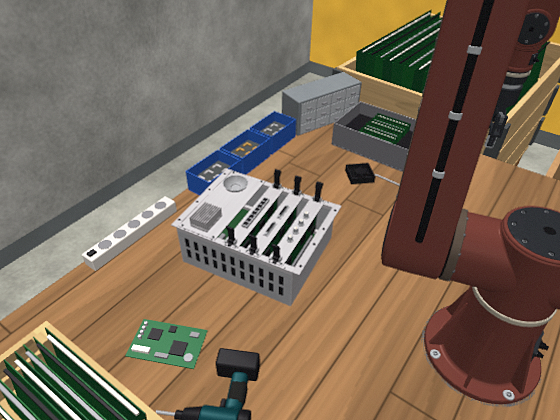

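The scene view shows the shelf around (285,225). In the side view it is around (258,235), and the round sockets seem to be on the card nearest the robot, at about (300,225). I'll zoom in to check.

```bash
cat > h.py <<'E'
from station import r
import numpy as np, cv2
from scipy.spatial.transform import Rotation as R
def pose(s=None):
    s=s or r.observe(); q=s["ee_rot"]; T=np.eye(4); T[:3,:3]=R.from_quat([q[1],q[2],q[3],q[0]]).as_matrix(); T[:3,3]=s["ee_pos"]; return T
def cam(n,T=None):
    c=r.camera_info(n)
    W=np.linalg.inv(c["world_to_cam"]) if n!="wrist" else T@np.array(c["mount"])
    K=np.array([[c["fx"],0,c["cx"]],[0,c["fy"],c["cy"]],[0,0,1]]); return K,np.array([c["k1"],0,0,0.]),W
def ray(C,uv):
    K,d,W=C; p=cv2.undistortPoints(np.array(uv,float).reshape(-1,1,2),K,d)[:,0]
    D=np.c_[p,np.ones(len(p))]@W[:3,:3].T; return W[:3,3],D
def onz(C,uv,z):
    o,D=ray(C,uv); return o+D*((z-o[2])/D[:,2])[:,None]
def proj(C,P):
    K,d,W=C; V=np.linalg.inv(W); return cv2.projectPoints(np.array(P,float).reshape(-1,1,3),cv2.Rodrigues(V[:3,:3])[0],V[:3,3],K,d)[0][:,0]
def tri(C1,a,C2,b):
    o1,d1=ray(C1,a);o2,d2=ray(C2,b);out=[]
    for x,y in zip(d1,d2):
        A=np.c_[x,-y];t=np.linalg.lstsq(A,o2-o1,rcond=None)[0];p,q=o1+x*t[0],o2+y*t[1];out.append(np.r_[(p+q)/2,np.linalg.norm(p-q)])
    return np.array(out)
E
python3 - <<'E'
import cv2
b=cv2.imread("pics/side.png")[165:305,165:350]
cv2.imwrite("pics/sidec.png",cv2.resize(b,None,fx=4.3,fy=4.3,interpolation=cv2.INTER_CUBIC))
E
```

```text
(no output)
```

View pics/sidec.png

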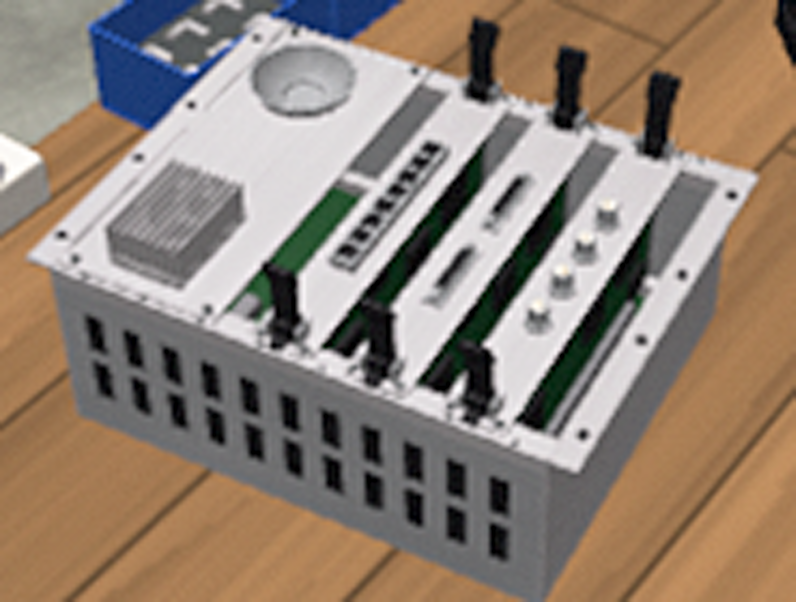

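The coax card is the one nearest the robot (x=-61). In the crop its sockets are at (608,207), (587,240), (563,274) and (540,311), its left lever at (478,380) and its right lever at (660,115).

```bash
python3 - <<'E'
from h import *
C=cam("side")
f=lambda l:np.array(l,float)/4.3+[165,165]
c=onz(C,f([(755,178),(578,470),(30,262)]),.1325)[:,:2];print(c.round(4),np.linalg.norm(c[0]-c[1]),np.linalg.norm(c[1]-c[2]))
v=c[0]-c[1];y1=np.arctan2(v[0],-v[1]);w=c[2]-c[1];y2=np.arctan2(w[1],w[0]);print("yaw",y1,y2)
s=onz(C,f([(608,207),(587,240),(563,274),(540,311)]),.146);print(s.round(4),s.mean(0))
d=s[3]-s[0];print("yaw",np.arctan2(-d[0],d[1]),np.linalg.norm(d))
a=np.mean([y1,y2]);Rz=np.array([[np.cos(a),-np.sin(a)],[np.sin(a),np.cos(a)]])
cen=c.mean(0)
for i,p in enumerate([(-126,-135),(-126,135),(233,135)]): print("centre",c[i]-Rz@(np.array(p)/1000))
E
```

```text
[[ 0.44   -0.1066]
 [ 0.3978  0.1538]
 [ 0.7446  0.2129]] 0.26384312202427873 0.35183825300002314
yaw 0.1607475874785321 0.16863881662774557
[[ 0.4909 -0.0168  0.146 ]
 [ 0.485   0.0148  0.146 ]
 [ 0.4802  0.047   0.146 ]
 [ 0.4738  0.0796  0.146 ]] [0.48248914 0.03114895 0.146     ]
yaw 0.17529617609477485 0.09789514394492363
centre [0.54216362 0.04719961]
centre [0.54420031 0.04129469]
centre [0.53690517 0.04148951]
```

Emit:
step_arm(moves=[{"dx":-4,"dy":-4,"dz":-2,"rz":-10.6,"claw":0},{"dx":-7,"dy":-8,"dz":-4,"rz":-21,"claw":0},{"dx":-11,"dy":-13,"dz":-6,"rz":-32,"claw":0},{"dx":-15,"dy":-17,"dz":-8,"rz":-42,"claw":0},{"dx":-18,"dy":-21,"dz":-8,"rz":-53,"claw":0}])

```text
invalid input at $.moves[0]: expected keys dx, dy, dz, rx, ry, rz, claw
```

```bash
cat >> h.py <<'E'
A0=0.168
def to(target,yaw):  # tool-frame shift (cm) and rz (deg) to world TCP target with tool x at world angle yaw, tool down
    T=pose(); d=T[:3,:3].T@(np.array(target)-T[:3,3])*100
    x=[np.cos(yaw),np.sin(yaw),0]; z=[0,0,-1]; y=np.cross(z,x)
    rv=np.degrees(R.from_matrix(T[:3,:3].T@np.c_[x,y,z]).as_rotvec()); print("pos",T[:3,3].round(4),"shift cm",d.round(2),"rot",rv.round(1)); 
E
python3 -c "
from h import *
to((.46,.03,.33),np.pi/2+A0); print(r.observe()['q'].round(2))"
```

```text
pos [ 0.2091 -0.4812  0.2498] shift cm [-36.9  -43.38  -7.97] rot [-1.000e-01 -0.000e+00 -1.661e+02]
[-1.3   0.29 -0.15  1.13  0.    1.43]
```

Emit:
step_arm(moves=[{"dx":-4,"dy":-4,"dz":-2,"rx":0,"ry":0,"rz":-10.6,"claw":0},{"dx":-7,"dy":-8,"dz":-4,"rx":0,"ry":0,"rz":-21,"claw":0},{"dx":-11,"dy":-13,"dz":-6,"rx":0,"ry":0,"rz":-32,"claw":0},{"dx":-15,"dy":-17,"dz":-8,"rx":0,"ry":0,"rz":-42,"claw":0},{"dx":-18,"dy":-21,"dz":-8,"rx":0,"ry":0,"rz":-53,"claw":0}])

```text
time: 0.72
ee_pos: [0.3307, -0.231, 0.3313]
ee_rot: [0.0, 0.993, -0.117, 0.001]
force: [0.6, -0.6, 0.2]
grip_width: -0.003
```

```bash
python3 -c "
from h import *
to((.46,.03,.33),np.pi/2+A0); print(r.observe()['q'].round(2))"
```

```text
pos [ 0.3307 -0.231   0.3313] shift cm [  6.51 -28.39   0.14] rot [ 1.000e-01 -1.000e-01 -1.131e+02]
[-0.79  0.02 -0.27  1.28  0.    1.01]
```

Emit:
step_arm(moves=[{"dx":1.3,"dy":-5.7,"dz":0,"rx":0,"ry":0,"rz":-10.6,"claw":0},{"dx":2.6,"dy":-11.4,"dz":0,"rx":0,"ry":0,"rz":-21,"claw":0},{"dx":3.9,"dy":-17,"dz":0,"rx":0,"ry":0,"rz":-32,"claw":0},{"dx":5.2,"dy":-22.7,"dz":0,"rx":0,"ry":0,"rz":-42,"claw":0},{"dx":6.5,"dy":-28.4,"dz":0,"rx":0,"ry":0,"rz":-53,"claw":0}])

```text
time: 1.35
ee_pos: [0.4604, 0.0321, 0.3313]
ee_rot: [0.001, 0.941, 0.339, 0.001]
force: [1.7, -1.0, -0.5]
grip_width: -0.004
```

Emit:
step_arm(moves=[{"dx":0,"dy":0,"dz":0,"rx":0,"ry":0,"rz":-10.6,"claw":0},{"dx":0,"dy":0,"dz":0,"rx":0,"ry":0,"rz":-21,"claw":0},{"dx":0,"dy":0,"dz":0,"rx":0,"ry":0,"rz":-32,"claw":0},{"dx":0,"dy":0,"dz":0,"rx":0,"ry":0,"rz":-42,"claw":0},{"dx":0,"dy":0,"dz":0,"rx":0,"ry":0,"rz":-53,"claw":0}])

```text
time: 1.98
ee_pos: [0.4601, 0.0322, 0.331]
ee_rot: [0.0, 0.69, 0.724, 0.0]
force: [0.1, 0.4, -0.0]
grip_width: 0.001
```

```bash
python3 -c "
from h import *
to((.46,.03,.38),np.pi/2+A0); s=r.observe();print(s['q'].round(2),s['qd'].round(2))
C=cam('wrist',pose()); print(C[2].round(3))"
```

```text
pos [0.4601 0.0322 0.331 ] shift cm [-0.22 -0.02 -4.9 ] rot [ 0.   0.  -6.9]
[-0.09  0.13 -0.14  1.29 -0.   -0.14] [ 0.    0.   -0.   -0.    0.   -1.49]
[[-0.049  0.944  0.327  0.374]
 [ 0.999  0.046  0.016  0.027]
 [-0.     0.327 -0.945  0.455]
 [ 0.     0.     0.     1.   ]]
```

Emit:
step_arm(moves=[{"dx":0,"dy":0,"dz":0,"rx":0,"ry":0,"rz":-6.9,"claw":0},{"dx":0,"dy":0,"dz":0,"rx":0,"ry":0,"rz":-6.9,"claw":0},{"dx":0,"dy":0,"dz":0,"rx":0,"ry":0,"rz":-6.9,"claw":0}])

```text
time: 2.35
ee_pos: [0.4601, 0.0321, 0.3308]
ee_rot: [0.0, 0.646, 0.763, -0.0]
force: [0.6, 0.3, -0.5]
grip_width: -0.002
```

```bash
python3 - <<'E'
from h import *
T=pose();im=r.snapshot("wrist");np.save("T1.npy",T);cv2.imwrite("pics/w1.png",im[:,:,::-1]);to((.46,.03,.33),np.pi/2+A0)
cv2.imwrite("pics/w1v.png",cv2.resize(im[50:400,60:500,::-1],None,fx=1.7,fy=1.7,interpolation=cv2.INTER_CUBIC))
E
```

```text
pos [0.4601 0.0322 0.3309] shift cm [-0.21 -0.04  0.09] rot [ 0.   0.  -0.1]
```

View pics/w1v.png

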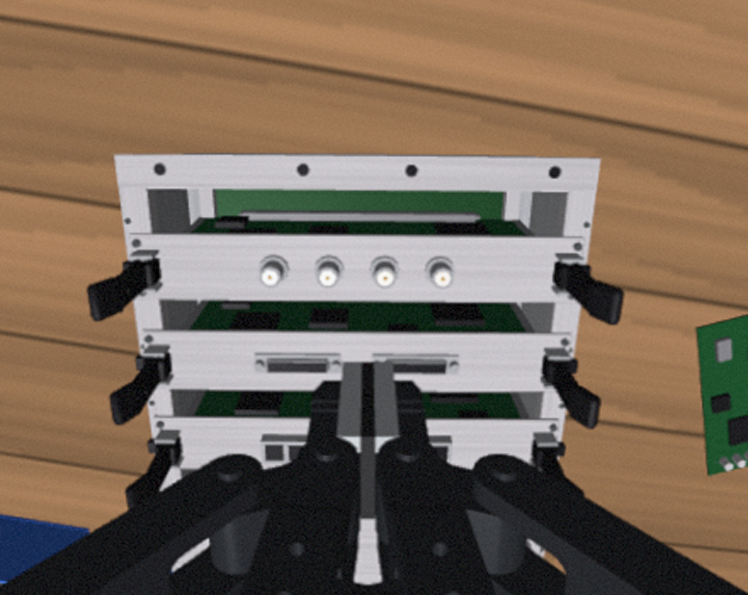

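The wrist picture shows the coax card as the topmost panel. Its socket tops are at view (270,281), (327,281), (385,279) and (441,278). The lever tips are at (105,300) for the right lever and (605,303) for the left.

```bash
python3 - <<'E'
from h import *
C=cam("wrist",np.load("T1.npy"))
f=lambda l:np.array(l,float)/1.7+[60,50]
for z in(.146,.150):
  s=onz(C,f([(270,281),(327,281),(385,279),(441,278)]),z);d=s[3]-s[0];print(z,s.mean(0).round(4),np.linalg.norm(d).round(4),"yaw",np.arctan2(-d[0],d[1]).round(3))
for z in (.1325,.136):
  c=onz(C,f([(115,155),(600,158)]),z);d=c[1]-c[0];print("rail",c.round(4).tolist(),np.linalg.norm(d),np.arctan2(-d[0],d[1]))
  c=onz(C,f([(133,236),(586,234),(131+230,236),(361,302)]),z);print("panel",c.round(4).tolist(),np.linalg.norm(c[1]-c[0]),c[2:].mean(0))
# triangulate sockets wrist/side
S=cam("side");a=np.array([(608,207),(587,240),(563,274),(540,311)])/4.3+165
t=tri(C,f([(270,281),(327,281),(385,279),(441,278)]),S,a);print(t.round(4),t.mean(0))
E
```

```text
0.146 [0.4867 0.0296 0.146 ] 0.096 yaw 0.185
0.15 [0.4853 0.0294 0.15  ] 0.0948 yaw 0.185
rail [[0.4414, -0.1125, 0.1325], [0.3988, 0.1515, 0.1325]] 0.26743764765187455 0.16002510322026414
panel [[0.4865, -0.1006, 0.1325], [0.4421, 0.156, 0.1325], [0.4649, 0.0289, 0.1325], [0.5049, 0.0354, 0.1325]] 0.26042798180971927 [0.48490592 0.03215138 0.1325    ]
rail [[0.4407, -0.1111, 0.136], [0.3986, 0.15, 0.136]] 0.26453310572171074 0.1600251032202642
panel [[0.4853, -0.0994, 0.136], [0.4414, 0.1545, 0.136], [0.4639, 0.0287, 0.136], [0.5035, 0.0353, 0.136]] 0.2575995692821797 [0.48371089 0.03199116 0.136     ]
[[ 0.4938 -0.0182  0.1448  0.004 ]
 [ 0.4882  0.0134  0.1448  0.0045]
 [ 0.4826  0.0455  0.1445  0.0028]
 [ 0.4772  0.0768  0.1428  0.003 ]] [0.48545266 0.02936534 0.14423456 0.00359579]
```

```bash
cat >> h.py <<'E'
A0=0.170
CP=np.array([.4855,.030,.132]); U=np.array([-np.sin(A0),np.cos(A0),0]); V=np.array([np.cos(A0),np.sin(A0),0])
def at(u,z,v=0): return CP*[1,1,0]+U*u+V*v+[0,0,z]
def st():
    s=r.observe();d=s["ee_pos"]-CP;f=s["force"];print("t %.2f u %.4f v %.4f z %.4f Fu %.1f Fv %.1f Fz %.1f"%(s["time"],d@U,d@V,s["ee_pos"][2],f@U,f@V,f[2]),s["ee_rot"].round(3))
E
python3 -c "
from h import *
st();to(at(.09,.24),np.pi/2+A0);to(at(.09,.1895),np.pi/2+A0)"
```

```text
t 2.40 u 0.0064 v -0.0247 z 0.3309 Fu 0.1 Fv 0.6 Fz 0.2 [ 0.     0.646  0.763 -0.   ]
pos [0.4601 0.0322 0.3309] shift cm [8.37 2.43 9.08] rot [ 0.   0.  -0.2]
pos [0.4601 0.0322 0.3309] shift cm [ 8.38  2.43 14.13] rot [ 0.   0.  -0.2]
```

Emit:
step_arm(moves=[{"dx":4,"dy":1.2,"dz":4,"rx":0,"ry":0,"rz":0,"claw":0},{"dx":8.4,"dy":2.4,"dz":7,"rx":0,"ry":0,"rz":0,"claw":0},{"dx":8.4,"dy":2.4,"dz":11,"rx":0,"ry":0,"rz":0,"claw":0},{"dx":8.4,"dy":2.4,"dz":14.1,"rx":0,"ry":0,"rz":0,"claw":0},{"dx":8.4,"dy":2.4,"dz":14.1,"rx":0,"ry":0,"rz":0,"claw":0}])

```text
time: 3.02
ee_pos: [0.4683, 0.1188, 0.1882]
ee_rot: [-0.001, 0.646, 0.763, -0.002]
force: [-0.2, 0.3, 0.2]
grip_width: 0.0
```

```bash
python3 - <<'E'
from h import *
st()
im=r.snapshot("wrist");cv2.imwrite("pics/w2.png",im[:,:,::-1])
E
```

```text
t 3.02 u 0.0905 v -0.0019 z 0.1882 Fu 0.4 Fv -0.2 Fz 0.2 [-0.001  0.646  0.763 -0.002]
```

View pics/w2.png

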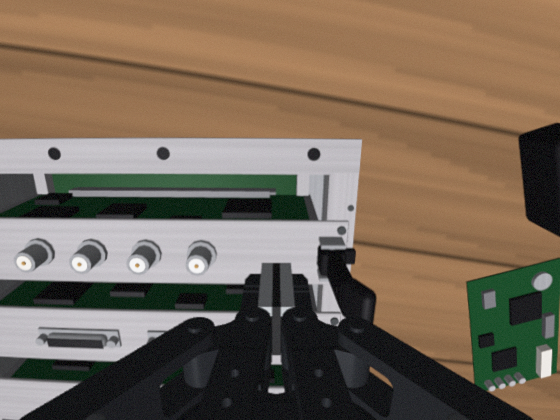

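```bash
python3 - <<'E'
from h import *
T=pose();C=cam("wrist",T)
print("TCP tip proj",proj(C,[(T@[0,0,.019,1])[:3],(T@[.008,.011,.019,1])[:3],(T@[.008,-.011,.019,1])[:3]]).round(0).tolist())
for th in (0,.12):
  L=np.array([.121+.0515*np.sin(th),.138+.0515*np.cos(th)])
  print(th,"pivot,s32,tip",proj(C,[at(.121,.138),at(.121+.032*np.sin(th),.138+.032*np.cos(th)),at(*L)]).round(0).tolist())
print("sockets",proj(C,[at(x,.147) for x in(-.048,-.016,.016,.048)]).round(0).tolist())
E
```

```text
TCP tip proj [[277.0, 283.0], [293.0, 302.0], [294.0, 262.0]]
0 pivot,s32,tip [[331.0, 253.0], [341.0, 283.0], [349.0, 307.0]]
0.12 pivot,s32,tip [[331.0, 253.0], [349.0, 283.0], [363.0, 306.0]]
sockets [[29.0, 260.0], [84.0, 261.0], [141.0, 261.0], [199.0, 261.0]]
```

The finger (275,270) lines up with the lever arm (345,285), and the predicted socket positions agree to within about 1 mm. Next I push the left lever to about 0.4 rad.

Emit:
step_arm(moves=[{"dx":1.7,"dy":0.2,"dz":-0.1,"rx":0,"ry":0,"rz":0,"claw":0},{"dx":2.1,"dy":0.2,"dz":-0.2,"rx":0,"ry":0,"rz":0,"claw":0},{"dx":2.5,"dy":0.2,"dz":-0.3,"rx":0,"ry":0,"rz":0,"claw":0},{"dx":2.9,"dy":0.2,"dz":-0.3,"rx":0,"ry":0,"rz":0,"claw":0},{"dx":3.2,"dy":0.2,"dz":-0.3,"rx":0,"ry":0,"rz":0,"claw":0}])

```text
time: 3.7
ee_pos: [0.4672, 0.1502, 0.194]
ee_rot: [0.002, 0.647, 0.763, -0.001]
force: [1.6, -6.5, 0.9]
grip_width: 0.002
```

```bash
python3 - <<'E'
from h import *
st()
im=r.snapshot("wrist");cv2.imwrite("pics/w3.png",im[:,:,::-1])
st()
E
```

```text
t 3.70 u 0.1216 v 0.0023 z 0.1940 Fu -6.7 Fv 0.4 Fz 0.9 [ 0.002  0.647  0.763 -0.001]
t 3.75 u 0.1219 v 0.0023 z 0.1940 Fu -5.4 Fv 0.6 Fz 0.8 [ 0.001  0.647  0.763 -0.001]
```

View pics/w3.png

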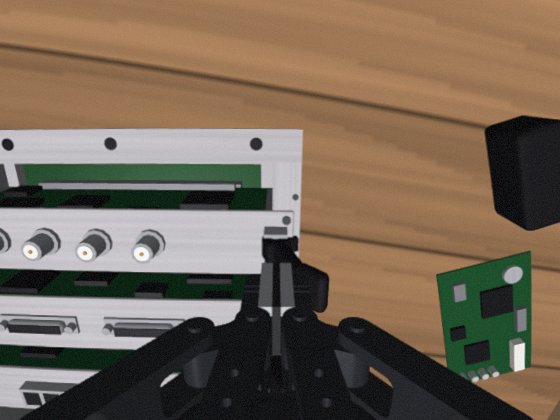

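Emit:
step_arm(moves=[{"dx":-5,"dy":-0.2,"dz":0,"rx":0,"ry":0,"rz":0,"claw":0},{"dx":-11,"dy":-0.2,"dz":0,"rx":0,"ry":0,"rz":0,"claw":0},{"dx":-17,"dy":-0.2,"dz":0,"rx":0,"ry":0,"rz":0,"claw":0},{"dx":-21.2,"dy":-0.2,"dz":0.4,"rx":0,"ry":0,"rz":0,"claw":0},{"dx":-21.2,"dy":-0.2,"dz":0.4,"rx":0,"ry":0,"rz":0,"claw":0}])

```text
time: 4.38
ee_pos: [0.5009, -0.0613, 0.1913]
ee_rot: [0.002, 0.648, 0.762, -0.0]
force: [-0.1, 1.4, -0.2]
grip_width: 0.005
```

```bash
python3 - <<'E'
from h import *
st()
im=r.snapshot("wrist");cv2.imwrite("pics/w4.png",im[:,:,::-1])
st()
E
```

```text
t 4.38 u -0.0926 v -0.0002 z 0.1913 Fu 1.4 Fv 0.1 Fz -0.2 [ 0.002  0.648  0.762 -0.   ]
t 4.42 u -0.0910 v -0.0004 z 0.1913 Fu 0.6 Fv 0.3 Fz -0.2 [ 0.002  0.647  0.762 -0.   ]
```

View pics/w4.png

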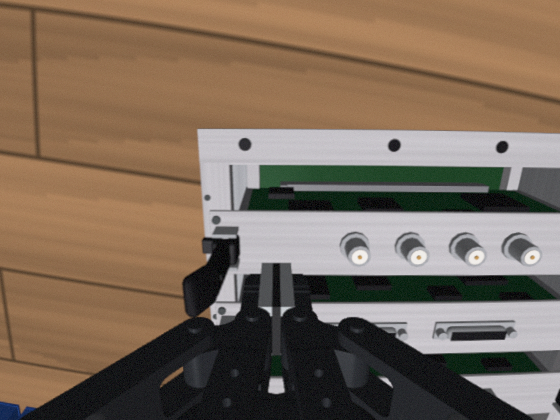

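Right lever arm is at (215,270) and the finger at (275,275), so they are aligned. Now I push the right lever to about 0.65 rad.

Emit:
step_arm(moves=[{"dx":-1.9,"dy":0,"dz":0,"rx":0,"ry":0,"rz":0,"claw":0},{"dx":-2.4,"dy":0,"dz":0,"rx":0,"ry":0,"rz":0,"claw":0},{"dx":-2.9,"dy":0,"dz":0,"rx":0,"ry":0,"rz":0,"claw":0},{"dx":-3.4,"dy":0,"dz":0,"rx":0,"ry":0,"rz":0,"claw":0},{"dx":-3.8,"dy":0,"dz":0.1,"rx":0,"ry":0,"rz":0,"claw":0}])

```text
time: 5.05
ee_pos: [0.5067, -0.0958, 0.191]
ee_rot: [0.001, 0.647, 0.763, 0.001]
force: [-2.2, 6.4, 6.5]
grip_width: -0.001
```

```bash
python3 -c "
from h import *
st();to(at(.115,.191),np.pi/2+A0)"
```

```text
t 5.05 u -0.1275 v -0.0004 z 0.1910 Fu 6.7 Fv -1.1 Fz 6.5 [0.001 0.647 0.763 0.001]
pos [ 0.5067 -0.0958  0.191 ] shift cm [24.25 -0.1  -0.03] rot [ 0.2  0.1 -0.3]
```

Emit:
step_arm(moves=[{"dx":5,"dy":-0.1,"dz":-0.5,"rx":0,"ry":0,"rz":-0.3,"claw":0},{"dx":11,"dy":-0.1,"dz":-0.5,"rx":0,"ry":0,"rz":-0.3,"claw":0},{"dx":17,"dy":-0.1,"dz":-0.5,"rx":0,"ry":0,"rz":-0.3,"claw":0},{"dx":22,"dy":-0.1,"dz":-0.2,"rx":0,"ry":0,"rz":-0.3,"claw":0},{"dx":23.3,"dy":-0.1,"dz":-0.2,"rx":0,"ry":0,"rz":-0.3,"claw":0}])

```text
time: 5.68
ee_pos: [0.4668, 0.1367, 0.1929]
ee_rot: [0.001, 0.643, 0.766, 0.001]
force: [0.1, -0.2, -0.2]
grip_width: 0.006
```

```bash
python3 -c "
from h import *
st();to(at(.139,.184),np.pi/2+A0)"
```

```text
t 5.67 u 0.1083 v -0.0004 z 0.1929 Fu -0.2 Fv 0.0 Fz -0.2 [0.001 0.643 0.766 0.001]
pos [0.4668 0.1367 0.1929] shift cm [3.07 0.05 0.89] rot [0.2 0.  0.2]
```

Emit:
step_arm(moves=[{"dx":1.1,"dy":0,"dz":-0.1,"rx":0,"ry":0,"rz":0,"claw":0},{"dx":1.5,"dy":0,"dz":0,"rx":0,"ry":0,"rz":0,"claw":0},{"dx":1.9,"dy":0,"dz":0.1,"rx":0,"ry":0,"rz":0,"claw":0},{"dx":2.3,"dy":0,"dz":0.2,"rx":0,"ry":0,"rz":0,"claw":0},{"dx":2.6,"dy":0,"dz":0.4,"rx":0,"ry":0,"rz":0,"claw":0}])

```text
time: 6.3
ee_pos: [0.4638, 0.1606, 0.1904]
ee_rot: [0.003, 0.644, 0.765, 0.001]
force: [-1.9, -6.1, 16.9]
grip_width: -0.001
```

```bash
python3 -c "
from h import *
st();to(at(-.115,.191),np.pi/2+A0)"
```

```text
t 6.30 u 0.1324 v 0.0007 z 0.1904 Fu -5.7 Fv -2.9 Fz 16.9 [0.003 0.644 0.765 0.001]
pos [0.4638 0.1606 0.1904] shift cm [-2.474e+01 -1.000e-01  2.000e-02] rot [0.3 0.2 0.1]
```

```bash
python3 - <<'E'
from h import *
im=r.snapshot("wrist")[:,:,::-1];b=r.snapshot("side")[:,:,::-1]
cv2.imwrite("pics/w5.png",np.hstack([cv2.resize(im[180:380,180:400],(440,400)),cv2.resize(b[225:285,215:275],(350,400),interpolation=cv2.INTER_CUBIC)]))
st()
E
```

```text
t 6.40 u 0.1328 v 0.0007 z 0.1903 Fu -2.9 Fv -2.2 Fz 14.3 [0.003 0.644 0.765 0.001]
```

View pics/w5.png

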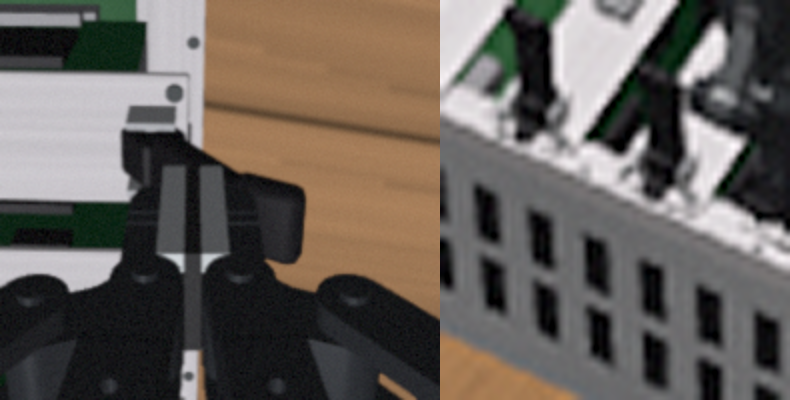

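The left lever is at about 0.73 rad. The extra vertical force is friction, because I came down faster than the arc does. Next is the right lever, all the way open.

Emit:
step_arm(moves=[{"dx":-4,"dy":-0.1,"dz":-0.7,"rx":0,"ry":0,"rz":0,"claw":0},{"dx":-10,"dy":-0.1,"dz":-0.7,"rx":0,"ry":0,"rz":0,"claw":0},{"dx":-16,"dy":-0.1,"dz":-0.7,"rx":0,"ry":0,"rz":0,"claw":0},{"dx":-22,"dy":-0.1,"dz":-0.3,"rx":0,"ry":0,"rz":0,"claw":0},{"dx":-24.3,"dy":-0.1,"dz":-0.2,"rx":0,"ry":0,"rz":0,"claw":0}])

```text
time: 7.02
ee_pos: [0.5045, -0.0828, 0.1927]
ee_rot: [0.003, 0.646, 0.764, 0.001]
force: [-0.0, 0.3, 0.1]
grip_width: -0.005
```

```bash
python3 -c "
from h import *
st();to(at(-.139,.187),np.pi/2+A0)"
```

```text
t 7.03 u -0.1144 v -0.0004 z 0.1927 Fu 0.3 Fv 0.0 Fz 0.1 [0.003 0.646 0.764 0.001]
pos [ 0.5045 -0.0828  0.1927] shift cm [-2.46  0.04  0.58] rot [ 0.4  0.2 -0.2]
```

Emit:
step_arm(moves=[{"dx":-1.4,"dy":0,"dz":0.1,"rx":0,"ry":0,"rz":0,"claw":0},{"dx":-1.8,"dy":0,"dz":0.2,"rx":0,"ry":0,"rz":0,"claw":0},{"dx":-2.1,"dy":0,"dz":0.4,"rx":0,"ry":0,"rz":0,"claw":0},{"dx":-2.4,"dy":0,"dz":0.6,"rx":0,"ry":0,"rz":0,"claw":0},{"dx":-2.6,"dy":0,"dz":0.8,"rx":0,"ry":0,"rz":0,"claw":0}])

```text
time: 7.65
ee_pos: [0.5087, -0.1081, 0.1859]
ee_rot: [0.003, 0.645, 0.764, 0.001]
force: [-5.0, 2.0, 13.8]
grip_width: -0.002
```

```bash
python3 -c "
from h import *
st()"
```

```text
t 7.65 u -0.1401 v -0.0005 z 0.1859 Fu 2.8 Fv -4.6 Fz 13.8 [0.003 0.645 0.764 0.001]
```

Emit:
step_arm(moves=[{"dx":-0.1,"dy":0,"dz":0.1,"rx":0,"ry":0,"rz":0,"claw":0},{"dx":-0.2,"dy":0,"dz":0.2,"rx":0,"ry":0,"rz":0,"claw":0},{"dx":-0.2,"dy":0,"dz":0.3,"rx":0,"ry":0,"rz":0,"claw":0}])

```text
time: 8.02
ee_pos: [0.509, -0.1099, 0.1841]
ee_rot: [0.004, 0.645, 0.764, 0.001]
force: [-6.5, 0.9, 18.6]
grip_width: 0.002
```

```bash
python3 -c "
from h import *
st()"
```

```text
t 8.03 u -0.1419 v -0.0005 z 0.1841 Fu 2.0 Fv -6.2 Fz 18.6 [0.004 0.645 0.764 0.001]
```

Emit:
step_arm(moves=[{"dx":-0.1,"dy":0,"dz":0.2,"rx":0,"ry":0,"rz":0,"claw":0},{"dx":-0.1,"dy":0,"dz":0.3,"rx":0,"ry":0,"rz":0,"claw":0}])

```text
time: 8.28
ee_pos: [0.5093, -0.1103, 0.1833]
ee_rot: [0.005, 0.645, 0.764, 0.002]
force: [-9.5, 4.2, 30.8]
grip_width: -0.0
```

```bash
python3 -c "
from h import *
st()"
```

```text
t 8.28 u -0.1423 v -0.0003 z 0.1833 Fu 5.8 Fv -8.6 Fz 30.8 [0.005 0.645 0.764 0.002]
```

Force rose to 31 N with only 0.8 mm of motion, so the right lever is at its stop. Now the left one.

Emit:
step_arm(moves=[{"dx":4,"dy":0,"dz":-1.3,"rx":0,"ry":0,"rz":0,"claw":0},{"dx":10,"dy":0,"dz":-1.5,"rx":0,"ry":0,"rz":0,"claw":0},{"dx":16,"dy":0,"dz":-1.5,"rx":0,"ry":0,"rz":0,"claw":0},{"dx":22,"dy":0,"dz":-1.3,"rx":0,"ry":0,"rz":0,"claw":0},{"dx":26.2,"dy":0,"dz":-1.1,"rx":0,"ry":0,"rz":0,"claw":0}])

```text
time: 8.9
ee_pos: [0.4643, 0.1505, 0.1932]
ee_rot: [0.005, 0.644, 0.765, 0.002]
force: [0.7, -0.2, -0.3]
grip_width: 0.0
```

```bash
python3 -c "
from h import *
st();to(at(.140,.185),np.pi/2+A0)"
```

```text
t 8.90 u 0.1223 v -0.0005 z 0.1932 Fu -0.3 Fv 0.6 Fz -0.3 [0.005 0.644 0.765 0.002]
pos [0.4643 0.1505 0.1932] shift cm [1.77 0.04 0.82] rot [0.5 0.3 0. ]
```

Emit:
step_arm(moves=[{"dx":0.7,"dy":0,"dz":0.1,"rx":0,"ry":0,"rz":0,"claw":0},{"dx":1.2,"dy":0,"dz":0.3,"rx":0,"ry":0,"rz":0,"claw":0},{"dx":1.5,"dy":0,"dz":0.5,"rx":0,"ry":0,"rz":0,"claw":0},{"dx":1.8,"dy":0,"dz":0.8,"rx":0,"ry":0,"rz":0,"claw":0},{"dx":2.0,"dy":0,"dz":1.1,"rx":0,"ry":0,"rz":0,"claw":0}])

```text
time: 9.52
ee_pos: [0.4624, 0.1691, 0.1838]
ee_rot: [0.006, 0.645, 0.764, 0.003]
force: [-4.1, -5.9, 29.4]
grip_width: 0.002
```

```bash
python3 -c "
from h import *
st()"
```

```text
t 9.53 u 0.1410 v 0.0008 z 0.1838 Fu -5.2 Fv -5.1 Fz 29.4 [0.006 0.645 0.764 0.003]
```

Emit:
step_arm(moves=[{"dx":0.2,"dy":0,"dz":0.1,"rx":0,"ry":0,"rz":0,"claw":0},{"dx":0.2,"dy":0,"dz":0.2,"rx":0,"ry":0,"rz":0,"claw":0}])

```text
time: 9.78
ee_pos: [0.4628, 0.1693, 0.1837]
ee_rot: [0.007, 0.646, 0.764, 0.003]
force: [-8.8, -6.1, 31.5]
grip_width: 0.004
```

```bash
python3 -c "
from h import *
st()"
```

```text
t 9.78 u 0.1411 v 0.0012 z 0.1837 Fu -4.5 Fv -9.7 Fz 31.5 [0.007 0.646 0.764 0.003]
```

At its stop too. Retreat upwards and look.

Emit:
step_arm(moves=[{"dx":-2,"dy":0,"dz":-1.5,"rx":0,"ry":0,"rz":0,"claw":0},{"dx":-5,"dy":0,"dz":-5,"rx":0,"ry":0,"rz":0,"claw":0},{"dx":-9,"dy":-1,"dz":-9,"rx":0,"ry":0,"rz":0,"claw":0},{"dx":-13,"dy":-2,"dz":-13,"rx":0,"ry":0,"rz":0,"claw":0},{"dx":-14,"dy":-2.5,"dz":-15,"rx":0,"ry":0,"rz":0,"claw":0}])

```text
time: 10.4
ee_pos: [0.4597, 0.0246, 0.3364]
ee_rot: [0.008, 0.647, 0.762, 0.003]
force: [0.0, -0.2, -0.7]
grip_width: -0.001
```

Emit:
step_arm(moves=[{"dx":0,"dy":0,"dz":0,"rx":0,"ry":0,"rz":0,"claw":0},{"dx":0,"dy":0,"dz":0,"rx":0,"ry":0,"rz":0,"claw":0}])

```text
time: 10.65
ee_pos: [0.4595, 0.0243, 0.3356]
ee_rot: [0.008, 0.648, 0.762, 0.003]
force: [-0.0, 0.5, 0.8]
grip_width: 0.004
```

```bash
python3 - <<'E'
from h import *
st();T=pose();C=cam("wrist",T)
im=r.snapshot("wrist")[:,:,::-1];b=r.snapshot("side")[:,:,::-1]
cv2.imwrite("pics/w6.png",np.hstack([cv2.resize(im[60:360,60:500],(580,395)),cv2.resize(b[170:290,255:320],(214,395),interpolation=cv2.INTER_CUBIC)]))
k=580/440
for th in(.9,1.05):
  z=.138+.008*th/1.05+.0515*np.cos(th);u=.121+.0515*np.sin(th)
  print(th,"tips L,R",((proj(C,[at(u,z),at(-u,z)])-60)*k).round(0).tolist())
  print("  side",((proj(cam("side"),[at(u,z),at(-u,z)])-[255,170])*3.29).round(0).tolist())
E
```

```text
t 10.65 u -0.0013 v -0.0266 z 0.3356 Fu 0.5 Fv 0.1 Fz 0.8 [0.008 0.648 0.762 0.003]
0.9 tips L,R [[528.0, 213.0], [53.0, 215.0]]
  side [[45.0, 292.0], [224.0, 30.0]]
1.05 tips L,R [[531.0, 210.0], [51.0, 212.0]]
  side [[43.0, 301.0], [225.0, 32.0]]
```

View pics/w6.png

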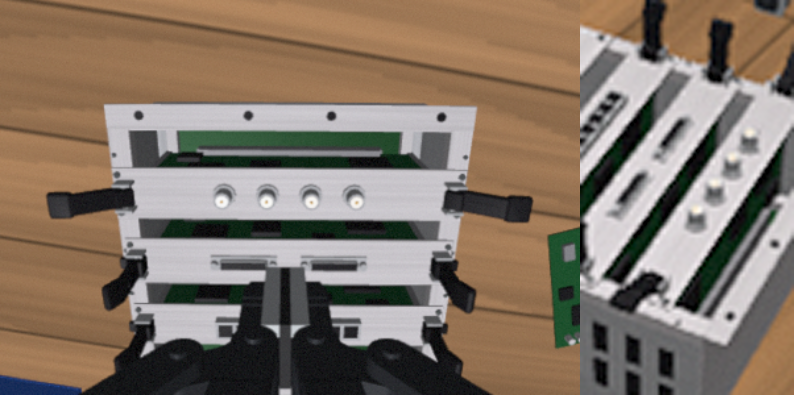

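Both coax levers lie fully open: their tips are at (50,206) and (530,208), and 1.05 rad predicts (51,212) and (531,210). The other cards' levers still stand upright, and the arm is clear.

```bash
python3 -c "
from h import *
r.sign_off();st()"
```

```text
the job is handed in; nothing more can be done
the job is handed in; nothing more can be done
```

I opened both ejector levers on the coax card fully and left the card standing in its guides, then handed the job in about 11 s into the 54 s allowed. The sign-off gave no verdict.

**How it was done:** I used one finger of the closed gripper and worked the levers in turn: left to about 0.35 rad, right to 0.57, left to 0.73, right to its stop, left to its stop. By my estimates one lever was never more than about 0.35 rad ahead of the other.

**Stops:** each lever came up hard against its stop, at about 31 N vertical force with less than 1 mm of further motion. The highest force I read at the end of any move was about 33 N.

**Final picture:** both lever tips were within 2 px (horizontal) and 6 px (vertical) of where 1.05 rad predicts. The visible levers of the other two cards still stood upright. The arm was clear, touching nothing.

**Not checked:**
- **Card pull and height:** I did not measure `coax_pull` or the 8 mm lift directly. I never gripped the card, and the levers took only pushes outwards and down.
- **Loose items:** I did not go over them one by one in the last picture. The arm did not go near them.

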